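# Latch a loaded specimen carrier in its dock

### The job

Set the largest of the three round resin-mounted specimens from the rack flat in the round pocket of the carrier and let go, then push the carrier along its track into the latch head until the sprung pawl clicks in behind its nose and keeps it there, against the spring buffer, by itself. The head may be clamped anywhere along the far half of the track, so go by feel and push gently, with no more than 15 N on the buffer. Leave the two small specimens, the loupe and the pen where they are.

Things in the scene. Friction and masses are not known exactly. Their poses are not given: they have to be found in the camera images.
- track: Fixed straight track, 275 x 72 mm, lip tops 16.5 mm high. Origin on the underside, centre line, 125 mm from the near open end; x points along the track towards the latch head (pushing direction), z up. The grey latch head (24 mm high) is clamped on the lips: the flat holding face of its pawl lies 40 to 95 mm ahead of this origin, not measured; the head spans -22 to +50 mm about that face.
- carrier: Loose aluminium carrier, about 0.25 kg, free to slide in the track, held down by its lips; plate 90 x 60 x 6 mm. Origin at the centre of its underside; x along the track towards the head, z up. It bears the pocket, a push plate and, in front, a tongue with a T-shaped nose 20 mm wide, 63 to 75 mm ahead of the origin and 12.5 to 20.5 mm above its underside.
- pocket (a point): Centre of the floor of the carrier's round pocket, 34 mm across and 5 mm deep, in a block 44 mm square; 14 mm ahead of the carrier's origin, 12 mm above the bench. Axes as the carrier. A specimen in it stands 13 mm out.
- push_plate (a point): Middle of the near (rear) face of the carrier's upright black push plate, 12 mm thick along the track, 26 mm wide, top 56 mm above the bench; this point is 41 mm above the bench. Axes as the carrier: push along its x. Fingers clear the track with their tips over 20 mm above the bench.
- specimen_mid (a point): Centre (half-way up) of the largest specimen: a round resin mount, 30 mm across, 18 mm high, about 30 g, loose, upright in a shallow pocket of the flat grey specimen rack (200 x 75 mm), its base about 4 mm above the bench; neighbours are 48 mm or more away along the rack. z is its axis. Grip it by its upper 10 mm, clear of the rims of both pockets.
- small_a_mid (a point): Centre of a small specimen, 25 mm across and 15 mm high, loose in another pocket of the rack; to be left alone.
- small_b_mid (a point): Centre of the other small specimen, 25 mm across and 15 mm high, in the rack; to be left alone. Which specimen stands in which pocket changes.
- loupe: Loose black loupe, 36 mm across and 36 mm high, behind the rack; to be left alone. Origin at the centre of its underside.
- pen: Loose pen, 145 mm long, in front of the rack; to be left alone. Origin at its middle, on the underside.
- pawl (a joint): How far the sprung pawl is pushed aside, m: 0 = sprung fully in (5.5 mm across the nose's path), 0.004 to 0.0055 while the nose passes, 0.010 at most. Spring 2 N at rest, 250 N/m. Its sloping face (25 degrees) lets the nose by for some 2 to 5 N; its flat face blocks the return.
- buffer (a joint): How far the nose has pressed in the head's spring buffer, m: 0 = free, 0.016 at most. 2.1 N at first touch, then 1050 N/m: 6.3 N at 0.004, where the pawl drops in behind the nose; 15 N at 0.0123. Latched and let go it stays at about 0.004, unlatched it goes back to 0. With friction the click comes at 7 to 13 N of push along the track; some 14 to 15 N makes sure of it.

How it is judged:
By the outcome, as a careful person would: the job done as asked, in the order asked, and still so for the second after the job is handed in, with the robot touching nothing.
It also fails if it takes over 54 s, if anything falls off the work surface, if the arm or the gripper's body presses on something with over 40 N, if the wrist force passes 120 N, or if a joint passes its speed limit or range.

### The arm

A 6-joint arm with a two-finger parallel gripper is mounted at the origin on a cart in front of the work surface, level with it; the furniture and walls round the work are solid. World frame = base frame: x ahead of the robot, y to its left, z up, the work surface at z = 0. Lengths are in m, angles in rad, forces in N, time in s.
With the tool pointing down it reaches from about 0.35 to 0.975 m from the base axis. Payload 4.9 kg.
Tool frame: the origin (TCP) lies on the front face of the gripper's body, between the roots of the fingers; the fingertips stand ctrl.finger_overhang ahead of it and the grasp point (between the pads) lies 54 mm ahead of it (ctrl.finger_overhang is the distance from the TCP to the fingertips, in m); z points along the fingers, y is the line along which they close (so a half turn about z gives the same grasp; the last joint's range is limited). The gripper opens to 85 mm and grips with 20 to 120 N. Pads are 22 mm wide; open, the fingers measure 114 mm over their backs; the gripper's body (76 mm by 85 mm) begins 54 mm behind the grasp point. The pads swing forward as they close: fully open they stand 13 mm farther back than shut.
Start: joints at [1.055, 0.053, 1.613, -0, 1.476, -0.119], TCP at [0.242, 0.576, 0.304] pointing down, gripper open.
Joint ranges: [-3.01, 3.01], [-1.01, 2.22], [0.06, 2.58], [-1.02, 4.17], [0.09, 2.62], [-3.14, 3.14]. Speed limits (rad/s): [2.57, 2.57, 3.14, 3.14, 3.14, 3.14].

### API

Orientations are given as a rotation vector (axis times angle).
In Python, from station import ctrl, vision gives the robot as it stands. The module is installed in compiled form; this text tells all that it offers.
- The arm moves only by the tool drive_tool, never from a script. Its argument "rows" is a list of rows, each a list of 2 entries, a list of its own where there are three numbers: the shift along the tool's x, y, z in m, then the turn about the tool's z in rad. A call has 1 to 10 rows; each row shifts and turns the commanded pose from where the row before left it, along the tool's axes as they then stand; what a row does not reach is not made up. A row lasts 1/10 s, in which the tool goes at most 50 mm and 8.59 degrees, less where a joint would pass 70% of its speed; a pose out of reach is approached as far as the arm can. A call with a gripper value outside its range is refused whole. "jaw" is the closure, from 0 (fully open) to 1 (shut), set as the call begins (left out, the last holds). The fingers move at their own pace and stop on an object; "grip_force" is the grip in N (left out, the last holds). Time passes only in rows, so rows that do not move let the fingers close. It gives the time, the measured TCP pose, the force, the opening and the grip force at its end, in the units of the state.
- ctrl.get_obs(): the state, without advancing time (a new reading comes with each control period).
- vision.get_image(name): name is "scene" or "top" or "wrist"; returns a dict with "image" (420x560x3 uint8, blue, green, red), "vertical_fov" (degrees; the focal length in pixels is half the picture's height over the tangent of half this angle, whatever the lens; pixels are square), "cx", "cy" (the principal point, pixels), "R" (3x3) and "t" (3): a world point X has camera coordinates R X + t. Camera axes: x right, y down, z forward; pixel columns grow to the right and rows downward; lengths in m; the calibration is good to about 2 mm. A picture is of the moment at which its call begins. There is no depth.
- ctrl.finish_job(): hands the job in; it is judged then, once.
The state is a dict: "t": time; "q": joint angles; "dq": joint speeds; "effort": joint torques, N m; "tool_pos": TCP position; "tool_rot": TCP orientation; "contact_force": force on the tool from outside, world axes, zero at the start; "wrist_torque": the same for the moment, N m; "opening": finger opening in m; "grip_force": force on a finger pad.
Only numpy, scipy, OpenCV 4.12 (cv2) and the standard library are available. Lean on these libraries where they do the work, as an engineer would, in place of code of your own. Each camera call takes 0.05 s, during which the arm holds its last target. There are 200 camera calls.

## Working session

There is one attempt and no reset: what is moved stays moved. The work goes in short steps, Python scripts to look and compute and a tool call to move; the robot and the scene stay as the last step left them, time stands still between calls to the robot, and variables do not carry over. Pictures are saved under pics/ and viewed, at most 10 in all, crops included, and the job is handed in when it is done.

Besides the shell and the picture viewer there is one more tool, called after "Request:" as name([rows], argument=value, ...), one row to a line, values as JSON. drive_tool: Moves the arm, as the interface text tells. Its arguments: {"type":"object","properties":{"rows":{"type":"array","items":{"type":"array"}},"jaw":{"type":"number"},"grip_force":{"type":"number"}},"required":["rows"]}

```bash
mkdir -p pics
cat > h.py <<'E'
import numpy as np, cv2
from scipy.spatial.transform import Rotation as Rn
from station import ctrl, vision
def cam(name,fn=None):
    c=vision.get_image(name)
    if fn: cv2.imwrite('pics/'+fn,c['image'])
    np.savez('cam_'+name,**{k:np.array(v) for k,v in c.items()})
    return c
def ray(c,u,v,z):
    f=210/np.tan(np.radians(float(c['vertical_fov']))/2)
    d=np.array([(u-c['cx'])/f,(v-c['cy'])/f,1]); R=np.array(c['R']);t=np.array(c['t'])
    o=-R.T@t; d=R.T@d
    return o+d*(z-o[2])/d[2]
def totool(p):
    o=ctrl.get_obs(); return Rn.from_rotvec(o['tool_rot']).inv().apply(np.array(p)-o['tool_pos'])
E
python3 - <<'E'
from h import *
for n in ['top','scene']:
    c=cam(n,n+'0.png'); print(n,c['vertical_fov'],c['cx'],c['cy'],-np.array(c['R']).T@c['t'])
o=ctrl.get_obs();print(o,ctrl.finger_overhang);print(Rn.from_rotvec(o['tool_rot']).as_matrix().round(3))
E
```

```text
top 42.60595161056744 284.42558518398636 210.31265715773097 [ 0.38830992 -0.14785394  0.96898177]
scene 53.05434077176347 280.20579770653677 204.89297999909007 [-0.1131924   0.19432181  0.48782437]
{'t': 0.1, 'q': array([ 1.05499708e+00,  5.33191682e-02,  1.61417808e+00, -7.50326345e-07,
        1.47601000e+00, -1.19016193e-01]), 'dq': array([ 2.09004127e-03, -1.00386007e-03, -3.71718694e-03,  9.49375076e-05,
       -2.71132888e-03, -6.44010489e-04]), 'effort': array([ 3.56501769e-04, -3.94906712e+01, -3.71361315e+01, -1.27654052e-04,
        3.97130731e-03, -5.78500234e-06]), 'tool_pos': array([0.24132504, 0.5760559 , 0.30275549]), 'tool_rot': array([-6.19066864e-01, -3.07938350e+00,  2.85703035e-03]), 'contact_force': array([-0.31828807,  0.16043835, -0.57832218]), 'wrist_torque': array([ 0.0337401 ,  0.01528247, -0.03088072]), 'grip_force': 0.0, 'opening': 0.08544974430155886} 0.0726
[[-0.922  0.386 -0.001]
 [ 0.386  0.922 -0.002]
 [ 0.    -0.002 -1.   ]]
```

View pics/top0.png

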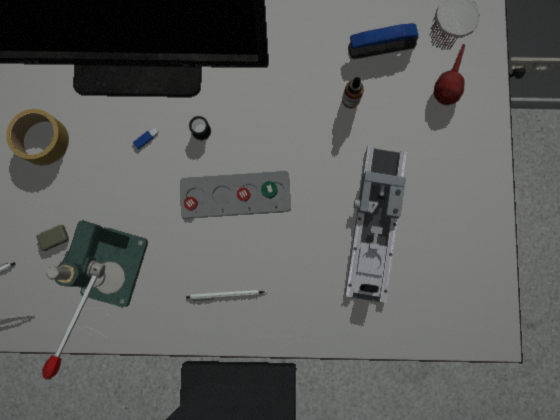

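View pics/scene0.png

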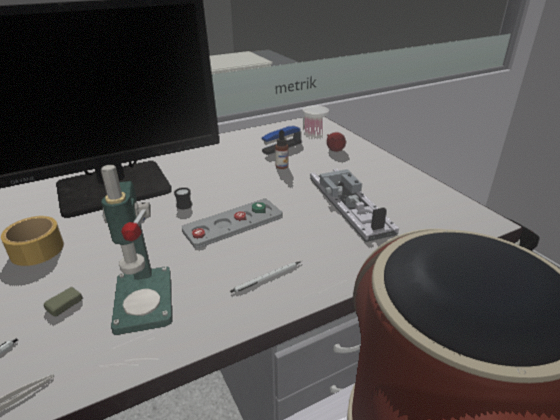

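Top view: rack centre is about (235,195), with specimens at (190,203), (243,194) and (270,189). The track runs from (368,300) up to (388,150), with the push plate at (369,288). I'll enlarge both areas.

Run:
```python
import cv2,numpy as np
im=cv2.imread('pics/top0.png')
a=cv2.resize(im[165:225,172:300],None,fx=6,fy=6,interpolation=cv2.INTER_CUBIC)
a=np.clip(a.astype(float)*1.5,0,255).astype('uint8')
cv2.imwrite('pics/rack.png',a)
b=cv2.rotate(im[140:310,335:420],cv2.ROTATE_90_CLOCKWISE)
b=cv2.resize(b,None,fx=4.5,fy=4.5,interpolation=cv2.INTER_CUBIC)
b=np.clip(b.astype(float)*1.3,0,255).astype('uint8')
cv2.imwrite('pics/track.png',b);print(a.shape,b.shape)
```

```text
(360, 768, 3) (382, 765, 3)
```

View pics/rack.png

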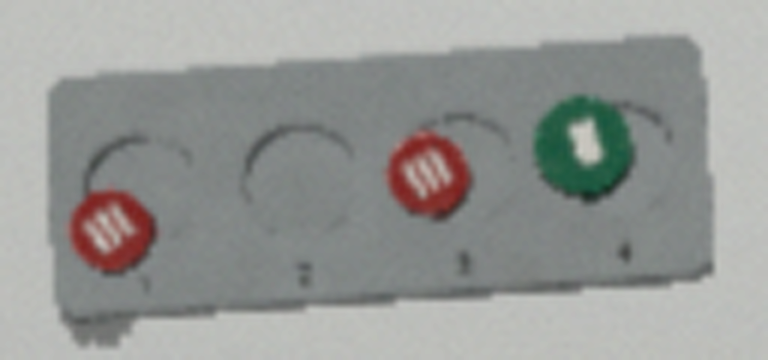

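View pics/track.png

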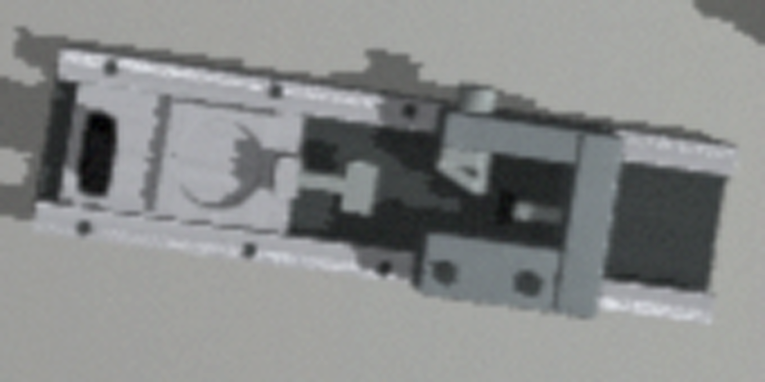

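The green specimen is the largest, with its top centre at crop (583,148), full-image (269.2,189.7). Track corners in the rotated crop are (60,50), (37,232), (737,147) and (712,322). The push plate top is at (97,153), the pocket circle at about (222,165), and the nose at (362,187).

Run:
```python
from h import *
c=dict(np.load('cam_top.npz'))
print('spec',ray(c,172+583/6-.4,165+148/6-.4,0.022)); 
for n,x,y,z in [('red1',113,230,.019),('red2',429,173,.019)]: print(n,ray(c,172+x/6-.4,165+y/6-.4,z))
f=lambda x,y,z: ray(c,335+y/4.5-.4,309.5-x/4.5-.1,z)
P=[f(60,50,.0165),f(37,232,.0165),f(737,147,.0165),f(712,322,.0165)]
print(P)
n=(P[0]+P[1])/2; fa=(P[2]+P[3])/2; d=fa-n; print('len',np.linalg.norm(d),'w',np.linalg.norm(P[0]-P[1]),np.degrees(np.arctan2(d[1],d[0])))
d/=np.linalg.norm(d)
l=np.array([-d[1],d[0],0])
for nm,x,y,z in [('plate top',97,153,.056),('pocket rim',222,165,.017),('nose',362,187,.0265-.003),('blockfront t',302,116,.017),('blockfront b',288,235,.017),('pawl',470,172,.024)]:
    p=f(x,y,z); print(nm,p,'along',(p-n)@d,'lat',(p-n)@l)
o=np.array(ctrl.get_obs()['tool_pos']);print(totool([*ray(c,269,189.5,.022)[:2],.1]))
```

```text
spec [ 0.57117254 -0.11178242  0.022     ]
red1 [0.54418377 0.02792983 0.019     ]
red2 [ 0.56326681 -0.06581016  0.019     ]
[array([ 0.38508051, -0.25052577,  0.0165    ]), array([ 0.37769246, -0.32098218,  0.0165    ]), array([ 0.6565608 , -0.28902758,  0.0165    ]), array([ 0.64746817, -0.3596341 ,  0.0165    ])]
len 0.2733636588823196 w 0.07084270693845701 -8.112615887773819
plate top [ 0.39960045 -0.28458559  0.056     ] along 0.017866807338095893 lat 0.003727025533185342
pocket rim [ 0.44864002 -0.29530118  0.017     ] along 0.06792780200265167 lat 3.910140372657592e-05
nose [ 0.50320494 -0.30316222  0.0235    ] along 0.12305600494127365 lat -4.311414117476422e-05
blockfront t [ 0.47967935 -0.2761737   0.017     ] along 0.09595724665109363 lat 0.023355413792853736
blockfront b [ 0.47507405 -0.32291178  0.017     ] along 0.09799367726934388 lat -0.023564839841498642
pawl [ 0.54595329 -0.29741436  0.024     ] along 0.1645654303420583 lat 0.011679838669399374
[-0.56986552 -0.50709847  0.2035908 ]
```

Run:
```python
from h import *
T=dict(np.load('cam_top.npz'));S=dict(np.load('cam_scene.npz'))
def tri(a,b):
    A=[];B=[]
    for c,(u,v) in ((T,a),(S,b)):
        p,q=ray(c,u,v,0),ray(c,u,v,.1); d=(q-p)/np.linalg.norm(q-p); M=np.eye(3)-np.outer(d,d); A.append(M);B.append(M@p)
    return np.linalg.solve(sum(A),sum(B))
print('eyepiece',tri((53,272),(110,172)),'knob',tri((51,367),(130,232)),'plate',tri((369,288),(378,209)))
print('spec',tri((269,189.5),(259,205)))
```

```text
eyepiece [0.40981984 0.16632512 0.24325527] knob [0.2847242  0.16659403 0.22811492] plate [ 0.4002972  -0.28392366  0.05684809]
spec [ 0.57082493 -0.11162076  0.02354613]
```

Request:
drive_tool([
  [[0,0,-0.04],0],
  [[0,0,-0.045],0],
  [[0,0,-0.045],0],
  [[-0.03,-0.027,0],0],
  [[-0.03,-0.027,0],0],
  [[-0.03,-0.027,0],0],
  [[-0.03,-0.027,0],0],
  [[-0.03,-0.027,0],0],
  [[-0.03,-0.027,0],0],
  [[-0.03,-0.027,0],0],
])

```text
t: 1.1
tool_pos: [0.3624, 0.3194, 0.4334]
tool_rot: [-0.619, -3.08, 0.001]
contact_force: [0.3, 0.6, -0.4]
opening: 0.0851
grip_force: 0.0
```

Request:
drive_tool([
  [[-0.03,-0.027,0],0],
  [[-0.03,-0.027,0],0],
  [[-0.03,-0.027,0],0],
  [[-0.03,-0.027,0],0],
  [[-0.03,-0.027,0],0],
  [[-0.03,-0.027,0],0],
  [[-0.03,-0.027,0],0],
  [[-0.03,-0.027,0],0],
  [[-0.03,-0.027,0],0],
  [[-0.03,-0.027,0],0],
])

```text
t: 2.1
tool_pos: [0.5348, -0.0457, 0.4334]
tool_rot: [-0.62, -3.079, -0.0]
contact_force: [0.5, 0.9, 1.0]
opening: 0.0856
grip_force: 0.0
```

Request:
drive_tool([
  [[0,0,0],0.14],
  [[0,0,0],0.14],
  [[0,0,0],0.14],
  [[0,0,0],0.14],
  [[0,0,0],0.14],
  [[0,0,0],0.14],
  [[0,0,0],0.14],
  [[0,0,0],0.12],
  [[0,0,0],0],
  [[0,0,0],0],
])

```text
t: 3.1
tool_pos: [0.5344, -0.044, 0.4335]
tool_rot: [-2.134, -2.304, 0.001]
contact_force: [0.9, -0.1, -0.7]
opening: 0.0851
grip_force: 0.0
```

Run:
```python
from h import *
o=ctrl.get_obs();print(o['t'],o['tool_pos'],Rn.from_rotvec(o['tool_rot']).as_matrix().round(3),o['q'].round(2))
print(totool([.571,-.1117,.2]))
```

```text
3.1 [ 0.53443879 -0.04397523  0.43347492] [[-0.076  0.997 -0.001]
 [ 0.997  0.076  0.   ]
 [ 0.    -0.001 -1.   ]] [-0.22 -0.2   1.64 -0.    1.7  -0.3 ]
[-0.07036337  0.03143406  0.23344121]
```

Request:
drive_tool([
  [[-0.035,0.0155,0.025],0],
  [[-0.035,0.0155,0.025],0],
  [[0,0,0.045],0],
  [[0,0,0.045],0],
  [[0,0,0.045],0],
  [[0,0,0.03],0],
  [[0,0,0.0],0],
  [[0,0,0.0],0],
])

```text
t: 3.9
tool_pos: [0.5707, -0.1116, 0.2192]
tool_rot: [-2.136, -2.303, 0.0]
contact_force: [0.2, -1.3, 1.4]
opening: 0.0854
grip_force: 0.0
```

Run:
```python
from h import *
c=cam('wrist','w1.png')
R=np.array(c['R'])
X=R@[.571,-.1117,.022]+c['t'];f=210/np.tan(np.radians(c['vertical_fov'])/2)
print(ctrl.get_obs()['tool_pos'],'expected px',X[0]/X[2]*f+c['cx'],X[1]/X[2]*f+c['cy'],X)
hsv=cv2.cvtColor(c['image'],cv2.COLOR_BGR2HSV)
m=((hsv[...,0]>55)&(hsv[...,0]<90)&(hsv[...,1]>110)).astype('uint8')
n,l,s,ce=cv2.connectedComponentsWithStats(m)
for i in range(1,n):
  if s[i,4]>200: print(s[i],ce[i])
```

```text
[ 0.57160699 -0.11181714  0.22105983] expected px 280.27982296787724 199.05789108666278 [-3.14963364e-05 -7.69428663e-03  2.76377616e-01]
```

View pics/w1.png

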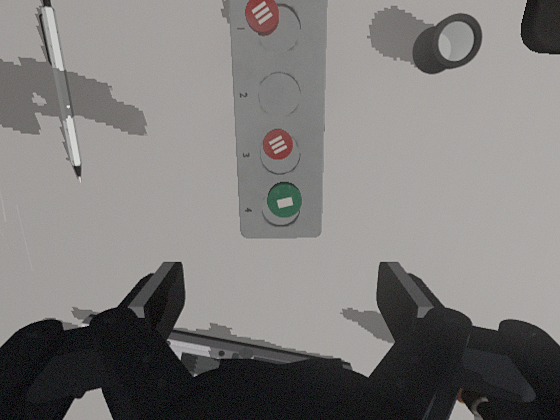

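The wrist view shows green centred at about (284.5,199.5), against an expected (280,199), and the fingers clear the neighbours.

Run:
```python
from h import *
c=dict(np.load('cam_wrist.npz'))
p=ray(c,284.5,200,.022);print(p,totool([*p[:2],.0855]),ctrl.get_obs()['tool_pos'])
print('red2',ray(c,277.5,144.5,.019))
```

```text
[ 0.57463653 -0.1122563   0.022     ] [-0.00050696  0.00261087  0.1355683 ] [ 0.57160699 -0.11181714  0.22105983]
red2 [ 0.56534135 -0.06663758  0.019     ]
```

Request:
drive_tool([
  [[0,0.002,0.04],0],
  [[0,0,0.04],0],
  [[0,0,0.03],0],
  [[0,0,0.015],0],
  [[0,0,0.01],0],
  [[0,0,0],0],
  [[0,0,0],0],
])

```text
t: 4.65
tool_pos: [0.574, -0.1118, 0.086]
tool_rot: [2.135, 2.3, 0.002]
contact_force: [0.4, 0.1, 0.4]
opening: 0.0853
grip_force: 0.0
```

Request:
drive_tool([
  [[0,0,0],0],
  [[0,0,0],0],
  [[0,0,0],0],
  [[0,0,0],0],
  [[0,0,0],0],
  [[0,0,0],0],
  [[0,0,0],0],
  [[0,0,0],0],
  [[0,0,0],0],
  [[0,0,0],0],
], jaw=0.7, grip_force=25)

```text
t: 5.65
tool_pos: [0.5728, -0.1114, 0.0845]
tool_rot: [2.138, 2.302, 0.0]
contact_force: [-1.2, 0.6, 6.5]
opening: 0.0282
grip_force: 24.8
```

Run:
```python
from h import *
o=ctrl.get_obs();print(o,ctrl.finger_overhang)
```

```text
{'t': 5.65, 'q': array([-3.19619566e-01,  1.91212749e-01,  1.85699663e+00, -3.40829889e-05,
        1.09314049e+00, -3.93649442e-01]), 'dq': array([-0.00113797, -0.00031225, -0.00201733,  0.00121668, -0.00069165,
       -0.0015917 ]), 'effort': array([-3.17864190e-02, -3.64737868e+01, -2.94278133e+01,  4.92336752e-02,
       -5.73413763e-01, -5.95065096e-03]), 'tool_pos': array([ 0.57281762, -0.11143214,  0.08449049]), 'tool_rot': array([2.13753525e+00, 2.30197329e+00, 1.15300354e-04]), 'contact_force': array([-1.15740449,  0.60403387,  6.49620772]), 'wrist_torque': array([0.06359571, 0.39420134, 0.02095056]), 'grip_force': 24.849770862492733, 'opening': 0.028249760580531576} 0.0726
```

Request:
drive_tool([
  [[0,0,-0.01],0],
  [[0,0,-0.02],0],
  [[0,0,-0.04],0],
  [[0,0,-0.04],0],
  [[0,0,-0.025],0],
  [[0,0,0],-0.14],
  [[0,0,0],-0.14],
  [[0,0,0],-0.14],
  [[0,0,0],-0.14],
  [[0,0,0],-0.14],
])

```text
t: 6.65
tool_pos: [0.5725, -0.1113, 0.2189]
tool_rot: [1.21, 2.899, 0.0]
contact_force: [0.8, 0.0, 0.1]
opening: 0.0282
grip_force: 24.8
```

Request:
drive_tool([
  [[0,0,0],-0.14],
  [[0,0,0],-0.14],
  [[0,0,0],-0.14],
  [[0,0,0],-0.14],
  [[0,0,0],-0.093],
  [[0,0,0],0],
  [[0,0,0],0],
])

```text
t: 7.35
tool_pos: [0.5725, -0.1113, 0.2189]
tool_rot: [-0.229, -3.133, -0.0]
contact_force: [0.3, -0.5, -0.6]
opening: 0.0284
grip_force: 24.8
```

Run:
```python
from h import *
c=cam('wrist','w2.png')
o=ctrl.get_obs();print(o['tool_pos'],o['opening'],o['grip_force'],o['contact_force'],Rn.from_rotvec(o['tool_rot']).as_matrix().round(3))
print(totool([.4486,-.2953,.15]))
```

```text
[ 0.57252918 -0.11135639  0.21888792] 0.028597943740469332 24.8290226811514 [-0.68960737  0.26066974 -0.0493658 ] [[-0.989  0.145  0.   ]
 [ 0.145  0.989  0.   ]
 [-0.     0.    -1.   ]]
[ 0.09595324 -0.19996919  0.06888061]
```

View pics/w2.png

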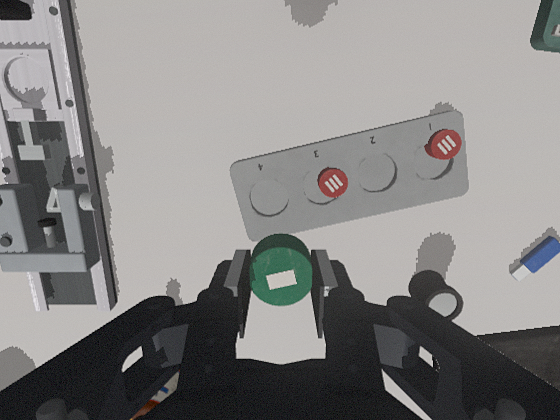

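The specimen is held upright between the pads, its top centred at about (281,273). The pocket shows at about (27,79).

Run:
```python
from h import *
c=dict(np.load('cam_wrist.npz'))
p=ray(c,281,273,.1564);print('spec in tool',p,totool(p))
q=ray(c,27,79,.017);print('pocket',q)
```

```text
spec in tool [ 0.57137615 -0.11198499  0.1564    ] [ 0.0010506  -0.00079099  0.06248788]
pocket [ 0.44847687 -0.29439095  0.017     ]
```

Request:
drive_tool([
  [[0.01,-0.033,0],0],
  [[0.018,-0.033,0],0],
  [[0.018,-0.033,0],0],
  [[0.018,-0.033,0],0],
  [[0.018,-0.034,0],0],
  [[0.014,-0.034,0],0],
  [[0,0,0],0],
  [[0,0,0],0],
])

```text
t: 8.2
tool_pos: [0.4486, -0.296, 0.219]
tool_rot: [0.23, 3.133, 0.001]
contact_force: [-0.4, 0.1, -0.3]
opening: 0.0281
grip_force: 24.9
```

Run:
```python
from h import *
c=cam('wrist','w3.png');t=cam('top'); s=cam('scene')
o=ctrl.get_obs();print(o['tool_pos'])
w=cv2.resize(c['image'][0:420,140:420],(560,840)); 
a=cv2.resize(c['image'],(480,360));b=cv2.resize(s['image'][130:270,290:430],(320,320))
cc=np.zeros((360,800,3),'uint8');cc[:,:480]=a;cc[:320,480:]=b
cv2.imwrite('pics/m3.png',cc)
```

```text
[ 0.44941669 -0.29475952  0.21885616]
```

View pics/m3.png

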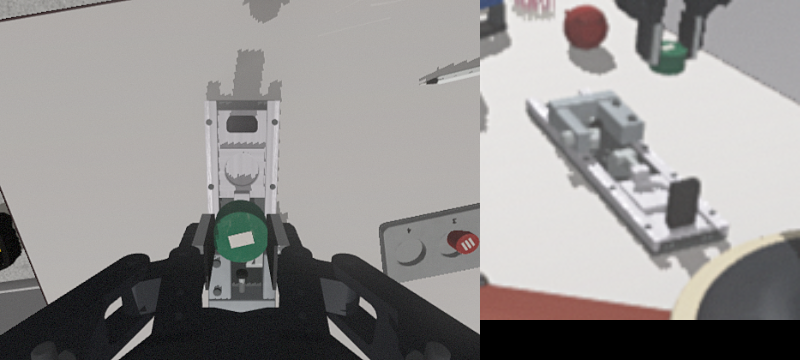

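The specimen hangs level above the track. The pocket appears at composite (242,168), full-image (282,196).

Run:
```python
from h import *
c=dict(np.load('cam_wrist.npz'))
im=c['image'][155:235,235:335]
cv2.imwrite('pics/pk.png',cv2.resize(im,None,fx=7,fy=7,interpolation=cv2.INTER_CUBIC))
q=ray(c,282,196,.017);print('pocket',q,totool(q))
p=ray(c,282,276,.1564);print('spec',totool(p))
```

```text
pocket [ 0.44680508 -0.2954624   0.017     ] [ 0.00249663 -0.00113167  0.20185567]
spec [ 6.59638705e-05 -1.70181738e-03  6.24556203e-02]
```

View pics/pk.png

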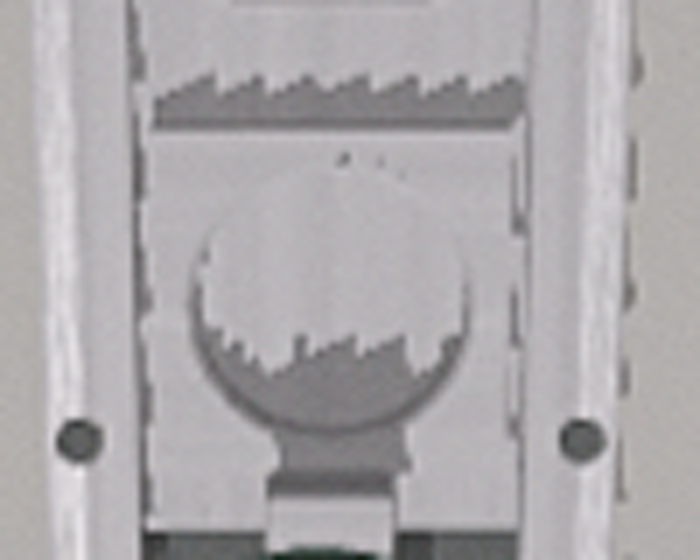

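Request:
drive_tool([
  [[0.0013,0.0003,0.03],0],
  [[0,0,0.04],0],
  [[0,0,0.03],0],
  [[0,0,0.014],0],
  [[0,0,0.005],0],
  [[0,0,0],0],
  [[0,0,0],0],
])

```text
t: 9.05
tool_pos: [0.4489, -0.2957, 0.1018]
tool_rot: [0.225, 3.131, -0.003]
contact_force: [0.3, -0.5, -0.2]
opening: 0.0286
grip_force: 24.9
```

Request:
drive_tool([
  [[0,0,0.001],0],
  [[0,0,0.001],0],
  [[0,0,0.001],0],
  [[0,0,0],0],
  [[0,0,0],0],
])

```text
t: 9.55
tool_pos: [0.4477, -0.2951, 0.0969]
tool_rot: [-0.226, -3.133, -0.0]
contact_force: [0.2, 1.0, 0.3]
opening: 0.028
grip_force: 24.9
```

No contact force at 0.097, so it has probably entered the pocket. I'll continue gently.

Request:
drive_tool([
  [[0,0,0.001],0],
  [[0,0,0.001],0],
  [[0,0,0],0],
  [[0,0,0],0],
])

```text
t: 9.95
tool_pos: [0.4477, -0.295, 0.0948]
tool_rot: [-0.226, -3.133, -0.0]
contact_force: [-0.3, 0.5, -0.5]
opening: 0.0279
grip_force: 24.9
```

Request:
drive_tool([
  [[0,0,0.001],0],
  [[0,0,0.0005],0],
  [[0,0,0],0],
  [[0,0,0],0],
])

```text
t: 10.35
tool_pos: [0.4477, -0.2951, 0.0934]
tool_rot: [-0.226, -3.133, -0.0]
contact_force: [0.4, -0.2, -0.3]
opening: 0.0285
grip_force: 24.9
```

Request:
drive_tool([
  [[0,0,0.0008],0],
  [[0,0,0],0],
  [[0,0,0],0],
])

```text
t: 10.65
tool_pos: [0.4477, -0.2951, 0.0926]
tool_rot: [-0.226, -3.133, -0.0]
contact_force: [0.1, 0.1, -0.7]
opening: 0.028
grip_force: 24.9
```

Request:
drive_tool([
  [[0,0,0.0005],0],
  [[0,0,0],0],
  [[0,0,0],0],
])

```text
t: 10.95
tool_pos: [0.4477, -0.2951, 0.0923]
tool_rot: [0.226, 3.133, -0.0]
contact_force: [-1.0, 0.3, 1.3]
opening: 0.0281
grip_force: 25.1
```

Request:
drive_tool([
  [[0,0,0],0],
  [[0,0,0],0],
  [[0,0,0],0],
  [[0,0,0],0],
  [[0,0,0],0],
  [[0,0,0],0],
], jaw=0.3)

```text
t: 11.55
tool_pos: [0.4477, -0.2951, 0.0921]
tool_rot: [-0.226, -3.133, 0.0]
contact_force: [0.4, -0.0, -0.4]
opening: 0.0595
grip_force: 0.0
```

Request:
drive_tool([
  [[0,0,-0.02],0],
  [[0,0,-0.03],0],
  [[0,0,-0.03],0],
  [[0.02,0,-0.02],0],
  [[0.03,0,0],0],
  [[0.03,0,0],0],
  [[0,0,0],0],
  [[0,0,0],0],
])

```text
t: 12.35
tool_pos: [0.3684, -0.2837, 0.1923]
tool_rot: [0.227, 3.133, -0.001]
contact_force: [0.4, 0.3, -0.5]
opening: 0.0598
grip_force: 0.0
```

Run:
```python
from h import *
c=cam('wrist','w4.png');t=cam('top'); s=cam('scene')
o=ctrl.get_obs();print(o['tool_pos'],o['t'],o['opening'])
a=cv2.resize(c['image'],(480,360));b=cv2.resize(s['image'][150:270,290:410],(320,320))
d=cv2.resize(t['image'][140:310,330:430],(200,340))
cc=np.zeros((600,800,3),'uint8');cc[:360,:480]=a;cc[:320,480:]=b;cc[260:600,600:800]=d
cv2.imwrite('pics/m4.png',cc)
```

```text
[ 0.36923439 -0.28385505  0.19233723] 12.5 0.05979216894770993
```

View pics/m4.png

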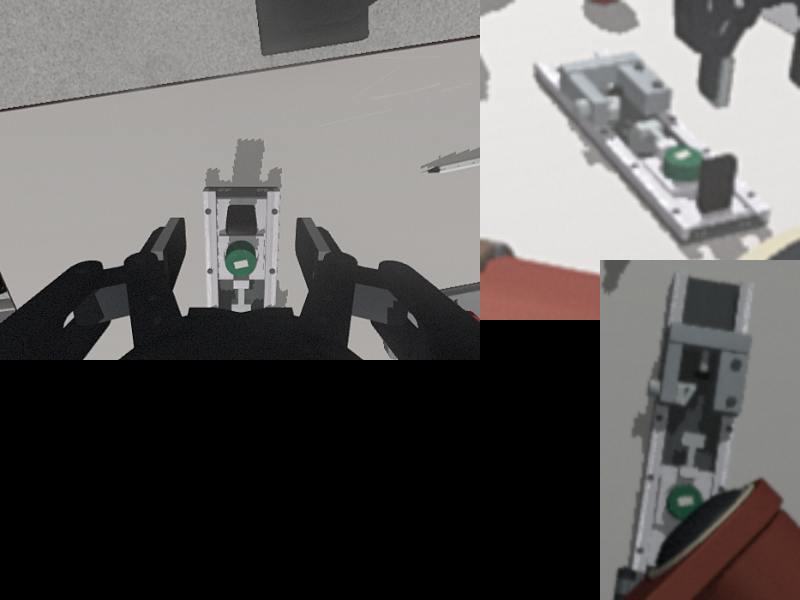

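The specimen sits flat in the pocket. Next I'll close the jaws and come down behind the push plate.

Request:
drive_tool([
  [[0.008,0,0],0],
  [[0,0,0],0],
  [[0,0,0],0],
  [[0,0,0],0],
  [[0,0,0.02],0],
  [[0,0,0.03],0],
  [[0,0,0.03],0],
  [[0,0,0.014],0],
  [[0,0,0],0],
  [[0,0,0],0],
], jaw=1)

```text
t: 13.5
tool_pos: [0.3608, -0.2826, 0.0984]
tool_rot: [0.226, 3.133, 0.0]
contact_force: [-0.2, -0.2, 1.3]
opening: 0.0001
grip_force: 0.0
```

Request:
drive_tool([
  [[-0.006,0,0],0],
  [[-0.004,0,0],0],
  [[-0.002,0,0],0],
  [[-0.002,0,0],0],
  [[-0.002,0,0],0],
  [[0,0,0],0],
])

```text
t: 14.1
tool_pos: [0.3767, -0.2848, 0.0982]
tool_rot: [0.225, 3.133, -0.0]
contact_force: [0.6, 0.4, 0.1]
opening: 0.0002
grip_force: 0.0
```

Request:
drive_tool([
  [[-0.002,0,0],0],
  [[-0.002,0,0],0],
  [[-0.002,0,0],0],
  [[-0.002,0,0],0],
  [[-0.002,0,0],0],
  [[-0.003,0,0],0],
  [[-0.003,0,0],0],
  [[-0.003,0,0],0],
  [[-0.003,0,0],0],
  [[-0.003,0,0],0],
])

```text
t: 15.1
tool_pos: [0.4014, -0.2884, 0.0981]
tool_rot: [-0.226, -3.133, -0.0]
contact_force: [-1.7, -0.0, 1.1]
opening: 0.0001
grip_force: 0.6
```

Request:
drive_tool([
  [[-0.003,0,0],0],
  [[-0.003,0,0],0],
  [[-0.003,0,0],0],
  [[-0.002,0,0],0],
  [[-0.002,0,0],0],
  [[-0.001,0,0],0],
  [[0,0,0],0],
])

```text
t: 15.8
tool_pos: [0.4147, -0.2903, 0.0981]
tool_rot: [-0.225, -3.132, -0.0]
contact_force: [-3.8, 1.3, 2.1]
opening: 0.0003
grip_force: 2.2
```

Request:
drive_tool([
  [[-0.001,0,0],0],
  [[-0.001,0,0],0],
  [[-0.001,0,0],0],
  [[-0.001,0,0],0],
  [[0,0,0],0],
])

```text
t: 16.3
tool_pos: [0.4186, -0.2909, 0.098]
tool_rot: [-0.226, -3.132, -0.0]
contact_force: [-5.0, 0.3, 3.2]
opening: -0.0004
grip_force: 2.5
```

Request:
drive_tool([
  [[-0.001,0,0],0],
  [[-0.001,0,0],0],
  [[-0.001,0,0],0],
  [[-0.001,0,0],0],
  [[0,0,0],0],
])

```text
t: 16.8
tool_pos: [0.4224, -0.2915, 0.0981]
tool_rot: [-0.226, -3.132, -0.0]
contact_force: [-6.5, 0.6, 4.0]
opening: 0.0002
grip_force: 2.8
```

Request:
drive_tool([
  [[-0.001,0,0],0],
  [[-0.001,0,0],0],
  [[-0.001,0,0],0],
  [[-0.001,0,0],0],
  [[0,0,0],0],
])

```text
t: 17.3
tool_pos: [0.427, -0.2921, 0.098]
tool_rot: [0.226, 3.133, -0.0]
contact_force: [-3.5, -0.8, 0.8]
opening: 0.0002
grip_force: 1.7
```

Request:
drive_tool([
  [[-0.001,0,0],0],
  [[-0.001,0,0],0],
  [[-0.001,0,0],0],
  [[0,0,0],0],
])

```text
t: 17.7
tool_pos: [0.4301, -0.2925, 0.098]
tool_rot: [0.226, 3.133, 0.0]
contact_force: [-2.7, 0.1, -0.1]
opening: 0.0
grip_force: 1.5
```

Request:
drive_tool([
  [[-0.001,0,0],0],
  [[-0.001,0,0],0],
  [[0,0,0],0],
])

```text
t: 18.0
tool_pos: [0.432, -0.2928, 0.0981]
tool_rot: [0.226, 3.133, -0.0]
contact_force: [-3.7, -0.9, 0.6]
opening: 0.0002
grip_force: 1.5
```

Request:
drive_tool([
  [[-0.001,0,0],0],
  [[-0.001,0,0],0],
  [[0,0,0],0],
])

```text
t: 18.3
tool_pos: [0.434, -0.2931, 0.0981]
tool_rot: [0.226, 3.133, -0.0]
contact_force: [-2.5, 0.8, 0.1]
opening: 0.0005
grip_force: 1.4
```

Request:
drive_tool([
  [[-0.001,0,0],0],
  [[-0.001,0,0],0],
  [[0,0,0],0],
])

```text
t: 18.6
tool_pos: [0.4353, -0.2933, 0.098]
tool_rot: [-0.225, -3.131, -0.001]
contact_force: [-6.9, 0.2, 2.7]
opening: 0.0001
grip_force: 3.3
```

Request:
drive_tool([
  [[-0.001,0,0],0],
  [[-0.001,0,0],0],
  [[0,0,0],0],
])

```text
t: 18.9
tool_pos: [0.4369, -0.2936, 0.0981]
tool_rot: [-0.225, -3.13, -0.001]
contact_force: [-8.5, 1.0, 4.8]
opening: -0.0002
grip_force: 4.3
```

Request:
drive_tool([
  [[-0.001,0,0],0],
  [[0,0,0],0],
  [[0,0,0],0],
])

```text
t: 19.2
tool_pos: [0.4377, -0.2937, 0.0981]
tool_rot: [-0.225, -3.13, -0.001]
contact_force: [-9.6, 0.7, 5.1]
opening: -0.0001
grip_force: 4.8
```

Request:
drive_tool([
  [[-0.001,0,0],0],
  [[0,0,0],0],
  [[0,0,0],0],
])

```text
t: 19.5
tool_pos: [0.4386, -0.2938, 0.098]
tool_rot: [-0.225, -3.13, -0.001]
contact_force: [-10.1, 0.7, 4.2]
opening: -0.0003
grip_force: 4.8
```

Request:
drive_tool([
  [[-0.001,0,0],0],
  [[0,0,0],0],
  [[0,0,0],0],
])

```text
t: 19.8
tool_pos: [0.4395, -0.2939, 0.0981]
tool_rot: [-0.225, -3.129, -0.001]
contact_force: [-10.7, 1.2, 5.4]
opening: -0.0002
grip_force: 5.2
```

Request:
drive_tool([
  [[-0.001,0,0],0],
  [[0,0,0],0],
  [[0,0,0],0],
])

```text
t: 20.1
tool_pos: [0.4403, -0.2941, 0.0981]
tool_rot: [-0.225, -3.129, -0.001]
contact_force: [-11.1, 0.8, 6.2]
opening: 0.0002
grip_force: 5.7
```

Request:
drive_tool([
  [[-0.001,0,0],0],
  [[0,0,0],0],
  [[0,0,0],0],
])

```text
t: 20.4
tool_pos: [0.4411, -0.2942, 0.0981]
tool_rot: [-0.225, -3.128, -0.002]
contact_force: [-12.3, 1.2, 7.0]
opening: 0.0002
grip_force: 6.3
```

Request:
drive_tool([
  [[-0.0007,0,0],0],
  [[0,0,0],0],
  [[0,0,0],0],
])

```text
t: 20.7
tool_pos: [0.4416, -0.2943, 0.0981]
tool_rot: [-0.224, -3.127, -0.002]
contact_force: [-14.9, 0.4, 8.3]
opening: -0.0003
grip_force: 6.8
```

About 15 N along the track. I'll back off slowly: if it has latched, the force should vanish near x = 0.4385 instead of 0.434.

Request:
drive_tool([
  [[0.001,0,0],0],
  [[0.001,0,0],0],
  [[0,0,0],0],
])

```text
t: 21.0
tool_pos: [0.4407, -0.2941, 0.098]
tool_rot: [-0.225, -3.131, -0.001]
contact_force: [-7.0, 1.2, 2.8]
opening: 0.0
grip_force: 3.5
```

Request:
drive_tool([
  [[0.001,0,0],0],
  [[0,0,0],0],
  [[0,0,0],0],
])

```text
t: 21.3
tool_pos: [0.4399, -0.294, 0.0981]
tool_rot: [-0.225, -3.132, -0.0]
contact_force: [-5.9, -0.3, 2.3]
opening: -0.0001
grip_force: 3.2
```

Request:
drive_tool([
  [[0.001,0,0],0],
  [[0,0,0],0],
  [[0,0,0],0],
])

```text
t: 21.6
tool_pos: [0.4391, -0.2938, 0.0981]
tool_rot: [-0.226, -3.132, -0.0]
contact_force: [-5.5, -0.1, 2.5]
opening: 0.0003
grip_force: 2.8
```

Request:
drive_tool([
  [[0.001,0,0],0],
  [[0,0,0],0],
  [[0,0,0],0],
])

```text
t: 21.9
tool_pos: [0.4383, -0.2937, 0.0981]
tool_rot: [-0.226, -3.133, -0.0]
contact_force: [-5.5, 1.0, 2.2]
opening: 0.0
grip_force: 2.6
```

Request:
drive_tool([
  [[0.001,0,0],0],
  [[0,0,0],0],
  [[0,0,0],0],
])

```text
t: 22.2
tool_pos: [0.438, -0.2936, 0.0983]
tool_rot: [0.226, 3.132, -0.0]
contact_force: [-0.6, 0.1, -0.1]
opening: -0.0
grip_force: 0.3
```

Request:
drive_tool([
  [[0.001,0,0],0],
  [[0,0,0],0],
  [[0,0,0],0],
])

```text
t: 22.5
tool_pos: [0.4368, -0.2936, 0.0984]
tool_rot: [0.226, 3.133, -0.001]
contact_force: [0.1, -0.5, -1.1]
opening: 0.0001
grip_force: 0.0
```

Request:
drive_tool([
  [[0.001,0,0],0],
  [[0,0,0],0],
  [[0,0,0],0],
])

```text
t: 22.8
tool_pos: [0.4355, -0.2933, 0.0981]
tool_rot: [0.226, 3.133, -0.0]
contact_force: [0.2, 0.4, -0.6]
opening: 0.0
grip_force: 0.0
```

Request:
drive_tool([
  [[0.001,0,0],0],
  [[0,0,0],0],
  [[0,0,0],0],
])

```text
t: 23.1
tool_pos: [0.4345, -0.2932, 0.0981]
tool_rot: [-0.226, -3.133, 0.0]
contact_force: [0.6, -0.4, 0.3]
opening: 0.0001
grip_force: 0.0
```

The force dropped sharply from 5.5 N to 0 at 0.438, so it is latched. I'll retreat and confirm with a picture.

Request:
drive_tool([
  [[0.02,0,0],0],
  [[0.03,0,0],0],
  [[0,0,-0.03],0],
  [[0,0,-0.045],0],
  [[0,0,-0.045],0],
  [[0,0,-0.045],0],
  [[0,0.045,0],0],
  [[0,0.045,0],0],
  [[0,0.045,0],0],
  [[0,0.045,0],0],
])

```text
t: 24.1
tool_pos: [0.4107, -0.1064, 0.2634]
tool_rot: [0.227, 3.132, -0.0]
contact_force: [1.0, -0.4, -0.9]
opening: 0.0002
grip_force: 0.0
```

Run:
```python
from h import *
t=cam('top'); s=cam('scene')
d=cv2.resize(cv2.rotate(t['image'][140:310,335:420],cv2.ROTATE_90_CLOCKWISE),None,fx=4.7,fy=4.7,interpolation=cv2.INTER_CUBIC)[:340]
b=cv2.resize(s['image'][150:270,160:420],(560,258))
cc=np.zeros((600,800,3),'uint8');cc[:d.shape[0],:d.shape[1]]=d;cc[340:598,:560]=b
cv2.imwrite('pics/m5.png',np.clip(cc*1.2,0,255).astype('uint8'))
```

```text
(no output)
```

View pics/m5.png

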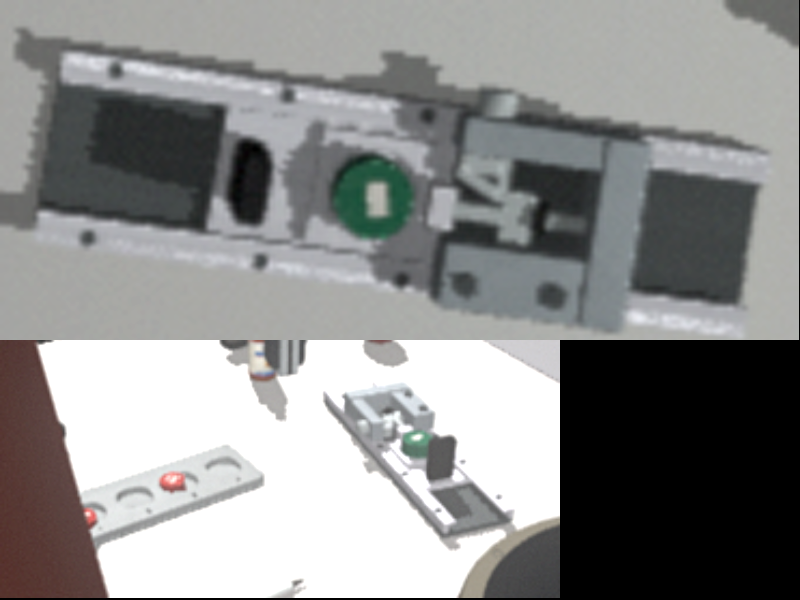

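The nose at (518,218) sits behind the pawl's flat face and against the buffer. The specimen is flat in its pocket at (375,197), and the small specimens are still in the rack.

```bash
python3 -c "
from station import ctrl
print(ctrl.finish_job())"
```

```text
the job is handed in; nothing more can be done
None
```

The largest (green) specimen is flat in the carrier pocket, and the carrier is latched behind the pawl, holding by itself against the buffer; the push peaked at a wrist reading of about 15 N, right at the limit, and the job was handed in at about 24 s.

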